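# Sort the microscope bench bottles into their caddies

## Task

Sort the three small bottles into the caddies: the amber dropper bottle into the blue one, the small teal pump spray into the green one, and the short immersion oil bottle into the yellow one. The yellow caddy is still blocked by a red blanking insert keyed into it, so before the oil can go in, lift the insert straight up and out, never sideways, and set it in the low black caddy. Leave everything standing upright on the caddy floors, and leave the roll of tape where it lies.

Things in the scene. Friction and masses are not known exactly. Their poses are not given: they have to be found in the camera images.
- dropper_bottle: amber (brown-pink) glass dropper bottle with a slender black rubber bulb, the tallest black-topped one: round body 33 mm across, 62 mm high; collar 23 mm across up to 75 mm; bulb 15 mm across up to 100 mm. Stands upright, loose, 50 g. Origin: centre of its underside, z up.
- oil_bottle: short immersion oil bottle with a pale yellow body and a thick black cap: body 29 mm across, 50 mm high; cap 19 mm across up to 72 mm. Stands upright, loose, 30 g. Origin: centre of its underside, z up.
- spray_bottle: small teal pump spray with a paler teal cap: round body 28 mm across, 74 mm high; neck 26 mm across up to 84 mm; cap 24 mm across up to 108 mm. Stands upright, loose, 50 g. Origin: centre of its underside, z up.
- red_insert: red blanking insert, loose, 60 g: block 38 mm (its x) by 46 mm (its y), 22 mm high, with an 8 mm wide tongue on both y sides (56 mm over the tongues), and on top a round grip 24 mm across between 34 and 58 mm above the underside. Starts in the yellow caddy, underside on its floor, tongues in the grooves. Origin: centre of its underside, z up.
- blue_caddy: Blue bench caddy, an open square box with one bay, fixed to the table: 68 x 68 mm outside, 30 mm high, walls and floor 4 mm thick, so the bay is 60 x 60 mm. A small grey label holder is on the front. Origin: centre of its underside, on the table; z up, x and y along its sides.
- green_caddy: Green bench caddy, an open square box with one bay, fixed to the table: 68 x 68 mm outside, 30 mm high, walls and floor 4 mm thick, so the bay is 60 x 60 mm. A small grey label holder is on the front. Origin: centre of its underside, on the table; z up, x and y along its sides.
- yellow_caddy: Yellow bench caddy, an open square box with one bay, fixed to the table: 68 x 68 mm outside, 30 mm high, walls and floor 4 mm thick, so the bay is 60 x 60 mm. A small grey label holder is on the front. On the two walls across its y axis stand pairs of 5 mm ribs forming an upright groove 11 mm wide; 50 mm is free between opposite ribs. Origin: centre of its underside; x, y along its sides.
- black_caddy: low black caddy for spare parts, an open square box fixed to the table: 82 x 82 mm outside, 18 mm high, walls and floor 4 mm thick, so the bay is 74 x 74 mm. Origin: centre of its underside, on the table; z up, x and y along its sides.
- tape_roll: roll of cream label tape lying flat, 56 mm across, 18 mm high, loose; not part of the sorting. Origin: centre of its underside.

How it is judged (in metres and radians):
At the end, for the whole second after the job is handed in: The dropper bottle stands in the blue caddy, the pump spray in the green, the oil bottle in the yellow (each within 24 mm of the middle) and the red insert in the black (within 26 mm), all at rest on the caddy floors (-4 to +5 mm) and upright within 0.15 rad (horizontal distance between dropper_bottle and blue_caddy below 0.024 m and z of dropper_bottle in the frame of blue_caddy between 0 and 0.009 m and angle between each of dropper_bottle, spray_bottle, oil_bottle, red_insert's own z axis and vertical below 0.15 rad and linear speed of each of dropper_bottle, spray_bottle, oil_bottle, red_insert below 0.02 m/s and horizontal distance between spray_bottle and green_caddy below 0.024 m and z of spray_bottle in the frame of green_caddy between 0 and 0.009 m and horizontal distance between oil_bottle and yellow_caddy below 0.024 m and z of oil_bottle in the frame of yellow_caddy between 0 and 0.009 m and horizontal distance between red_insert and black_caddy below 0.026 m and z of red_insert in the frame of black_caddy between 0 and 0.009 m); the robot touches nothing.
It fails at once if the roll of tape is shifted by more than 25 mm (distance of tape_roll from where it was at the start of the episode above 0.025 m).
It fails at once if the red insert is forced more than 10 mm sideways while it is still inside the yellow caddy (z of red_insert in the frame of yellow_caddy below 0.024 m and horizontal distance between red_insert and yellow_caddy between 0.01 and 0.04 m).
It also fails if it takes over 126 s, if anything falls off the work surface, if the arm or the gripper's body presses on something with over 40 N, if the wrist force passes 120 N, or if a joint passes its speed limit or range.

## Robot

A 6-joint arm with a two-finger parallel gripper is mounted at the origin on a cart in front of the work surface, level with it; the furniture and walls round the work are solid. World frame = base frame: x ahead of the robot, y to its left, z up, the work surface at z = 0. Lengths are in mm, angles in degrees, forces in N, time in s.
With the tool pointing down it reaches from about 300 to 850 mm from the base axis. Payload 4.2 kg.
Tool frame: the origin (TCP) lies on the centre line of the jaws, within the pads' length; the fingertips stand 14 mm ahead of it and the grasp point (between the pads) lies 5 mm behind it (env.finger_overhang is the z of the fingertips in the tool frame, in mm); z points along the fingers, y is the line along which they close (so a half turn about z gives the same grasp; the last joint's range is limited). The gripper opens to 91 mm and grips with 3 to 60 N. Pads are 32 mm wide; open, the fingers measure 118 mm over their backs; the gripper's body (76 mm by 178 mm) begins 60 mm behind the grasp point.
Start: joints at [69.672, 18.312, 89.639, -0, 72.044, -1.146], TCP at [188.937, 543.09, 204.776] pointing down, gripper open.
Joint ranges: [-177.97, 177.97], [-48.28, 115.42], [12.27, 149.76], [-77.06, 257.06], [2.81, 150.46], [-146.56, 146.56]. Speed limits (degrees/s): [147.25, 147.25, 180, 180, 180, 180].

## Interface

Orientations are given as [roll, pitch, yaw] about the fixed x, y, z axes, in that order (R = Rz(yaw) Ry(pitch) Rx(roll)).
In Python, from workcell import sensors, viewer, env gives the robot as it stands. The module is installed in compiled form; this text tells all that it offers.
- The arm moves only by the tool step_arm, never from a script. Its argument "plan" is one flat list of numbers, 6 for each row, row after row: the shift along the tool's x, y, z in cm, then the turn, a rotation vector about the tool's x, y, z in rad. In form: [x, y, z, wx, wy, wz, x, y, z, wx, wy, wz, ...]. A call has 1 to 5 rows; each row shifts and turns the commanded pose from where the row before left it, along the tool's axes as they then stand; what a row does not reach is not made up. A row lasts 1/12 s, in which the tool goes at most 41.7 mm and 7.16 degrees, less where a joint would pass 70% of its speed; a pose out of reach is approached as far as the arm can. A call is refused whole if a number of a shift passes 4.17 or a number of a turn 0.125, either way. A call with a gripper value outside its range is refused whole. "hand" is the finger opening in cm, from 0 to 9.12, set as the call begins (left out, the last holds). The fingers move at their own pace and stop on an object; "newtons" is the grip in N (left out, the last holds). Time passes only in rows, so rows that do not move let the fingers close. It gives the time, the measured TCP pose, the force, the opening and the grip force at its end, in the units of the state.
- sensors.state(): the state, without advancing time (a new reading comes with each control period).
- viewer.grab_frame(name): name is "scene" or "side" or "wrist"; returns a dict with "img" (480x640x3 uint8, red, green, blue), "fx", "fy", "cx", "cy" (pixels), "k1" (the pictures are not rectified: a ray, as slopes to the right and down, at radius r is drawn at 1 + k1 r^2 times it, then the intrinsics apply), "position" and "attitude" of the camera in the world. Camera axes: x right, y down, z forward; pixel columns grow to the right and rows downward; lengths in mm; the calibration is good to about 2 mm. A picture is of the moment at which its call begins. There is no depth.
- env.job_done(): hands the job in; it is judged then, once.
Trained networks look in a picture, given as the dict that the camera call returned (one of the last four; its "shot" number tells which), for a name from the list of things; names that differ only in an ending like _2 or _b are one class to them, and where a whole thing is asked for, a point or a joint stands for the part that bears it (a point fixed in the world has none). Each returns a list of dicts, best first, with "score" (0 to 1); they miss things now and then, are a little off and sometimes report something else, mostly with a low value. They report only what shows in the picture. A call takes as long as a camera call.
- viewer.boxes_of(name, picture): "location" ([column, row] in pixels, amid what is visible of it).
- viewer.pinpoint(name, picture): "location" ([column, row] in pixels: a listed point, or the origin of a listed thing).
The state is a dict: "time_s": time; "qpos": joint angles; "qvel": joint speeds; "effort": joint torques, N m; "ee_pos": TCP position; "ee_rot": TCP orientation; "force": force on the tool from outside, world axes, zero at the start; "torque": the same for the moment, N m; "gripper_width": finger opening in mm; "gripper_force": force on a finger pad.
Only numpy, scipy, OpenCV 4.12 (cv2) and the standard library are available. Lean on these libraries where they do the work, as an engineer would, in place of code of your own. Each camera call takes 0.05 s, during which the arm holds its last target. There are 200 camera calls.

## Working session

There is one attempt and no reset: what is moved stays moved. The work goes in short steps, Python scripts to look and compute and a tool call to move; the robot and the scene stay as the last step left them, time stands still between calls to the robot, and variables do not carry over. Pictures are saved under pics/ and viewed, at most 14 in all, crops included, and the job is handed in when it is done.

Besides the shell and the picture viewer there is one more tool, called after "Request:" as name(argument=value, ...), one argument or row to a line, values as JSON. step_arm: Moves the arm, as the interface text tells. Its arguments: {"type":"object","properties":{"plan":{"type":"array","items":{"type":"number"}},"hand":{"type":"number"},"newtons":{"type":"number"}},"required":["plan"]}

```bash
mkdir -p pics; ls
cat > h.py <<'E'
import numpy as np, cv2
from workcell import sensors, viewer, env
from scipy.spatial.transform import Rotation as R
def Rm(a):
    a=np.array(a,float)
    return R.from_euler('xyz',a,degrees=True).as_matrix() if a.size==3 else (a if a.shape==(3,3) else R.from_quat(a).as_matrix())
def ray(f,px):
    K=np.array([[f['fx'],0,f['cx']],[0,f['fy'],f['cy']],[0,0,1.]])
    p=cv2.undistortPoints(np.array([[px]],float),K,np.array([f['k1'],0,0,0,0.]))[0,0]
    return Rm(f['attitude'])@np.array([p[0],p[1],1.])
def onplane(f,px,z):
    d=ray(f,px);c=np.array(f['position'],float);return c+d*(z-c[2])/d[2]
def save(f,n): cv2.imwrite('pics/'+n+'.png',f['img'][:,:,::-1])
E
python3 - <<'E'
from h import *
s=sensors.state();print({k:s[k] for k in('time_s','ee_pos','ee_rot','force','gripper_width')})
names='dropper_bottle oil_bottle spray_bottle red_insert blue_caddy green_caddy yellow_caddy black_caddy tape_roll'.split()
for c in('scene','side','wrist'):
    f=viewer.grab_frame(c);save(f,c+'0');print(c,f['position'],f['attitude'],f['fx'],f['k1'])
    for n in names:
        z=4 if n=='red_insert' else 0
        print(n,[(np.round(d['location']).tolist(),round(d['score'],2),np.round(onplane(f,d['location'],z)[:2]).tolist()) for d in viewer.pinpoint(n,f)[:2]])
E
```

```text
pics
{'time_s': 0.0, 'ee_pos': array([188.74855747, 542.58551523, 203.91800963]), 'ee_rot': array([-1.79898874e+02, -7.29051753e-04,  1.60818457e+02]), 'force': array([ 0.55371158, -0.77087996, -0.02110962]), 'gripper_width': 91.26352963729262}
scene [  -8.63061687 -308.34410058  539.84723614] [-1.24321811e+02 -5.39236096e-02 -5.21208279e+01] 570.5780476678777 -0.1551548867877581
dropper_bottle [([239.0, 296.0], 0.57, [434.0, 167.0]), ([287.0, 325.0], 0.34, [430.0, 71.0])]
oil_bottle [([326.0, 296.0], 0.57, [512.0, 67.0])]
spray_bottle [([272.0, 274.0], 0.75, [503.0, 163.0])]
red_insert [([343.0, 262.0], 0.66, [591.0, 92.0]), ([377.0, 243.0], 0.34, [670.0, 79.0])]
blue_caddy [([326.0, 220.0], 0.98, [678.0, 189.0])]
green_caddy [([373.0, 244.0], 0.84, [669.0, 85.0])]
yellow_caddy [([345.0, 265.0], 0.75, [592.0, 89.0])]
black_caddy [([296.0, 242.0], 0.98, [593.0, 189.0])]
tape_roll [([287.0, 324.0], 0.79, [431.0, 73.0])]
side [398.48796793 767.19737455 604.56480569] [-129.59404706   -0.69780136 -164.93659769] 464.573170073724 -0.012968637640885603
dropper_bottle []
oil_bottle [([354.0, 247.0], 0.88, [504.0, 55.0])]
spray_bottle [([343.0, 283.0], 0.67, [504.0, 162.0])]
red_insert [([306.0, 248.0], 0.91, [596.0, 88.0]), ([355.0, 245.0], 0.65, [503.0, 55.0])]
blue_caddy [([254.0, 275.0], 0.82, [670.0, 187.0]), ([307.0, 244.0], 0.33, [599.0, 72.0])]
green_caddy [([273.0, 242.0], 0.56, [667.0, 84.0])]
yellow_caddy [([308.0, 244.0], 0.63, [597.0, 71.0])]
black_caddy [([297.0, 277.0], 0.9, [590.0, 171.0])]
tape_roll [([394.0, 257.0], 0.5, [423.0, 65.0])]
wrist [120.00439925 565.81085591 383.9606972 ] [1.65181894e+02 8.68777268e-03 7.08087639e+01] 364.96499322366645 -0.001143880123456735
dropper_bottle []
oil_bottle []
spray_bottle []
red_insert []
blue_caddy []
green_caddy []
yellow_caddy []
black_caddy []
tape_roll []
```

View pics/scene0.png

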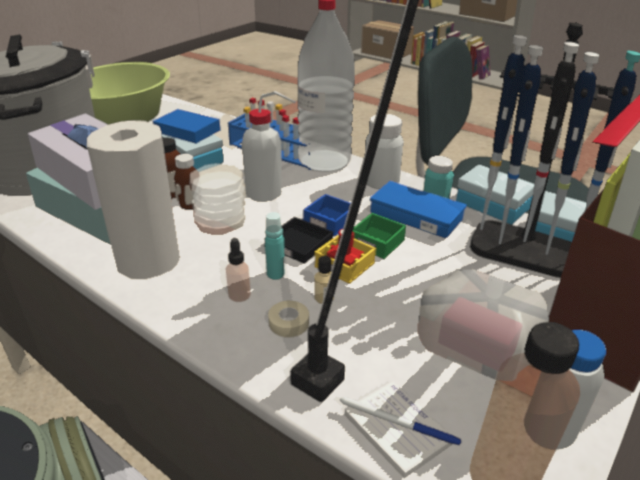

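View pics/side0.png

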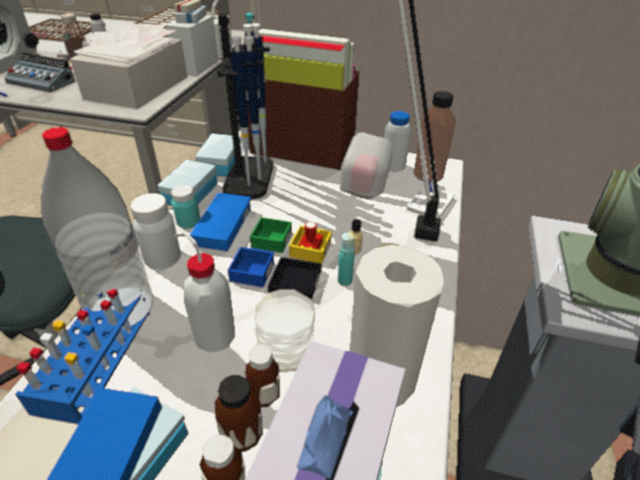

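Run:
```python
from h import *
a=viewer.grab_frame('scene');b=viewer.grab_frame('side')
# lamp pole: plane from side ray pair; intersect scene rays
def plane(f,p,q): return np.cross(ray(f,p),ray(f,q)),np.array(f['position'],float)
n,c=plane(b,(427,180),(405,20))
for p in[(324,325),(340,262),(362,180),(385,100),(410,5)]:
    d=ray(a,p);o=np.array(a['position'],float);t=n@(c-o)/(n@d);print('lamp',np.round(o+t*d))
print('lampbase',onplane(a,(318,390),0)[:2],onplane(b,(428,238),0)[:2])
print('towel',onplane(a,(145,268),0)[:2],onplane(b,(390,395),0)[:2])
for nm,p in dict(redcap=(262,195),petri=(220,225),bigbottle=(325,165),whitejar=(384,185)).items():print(nm,onplane(a,p,0)[:2])
print('redcapside',onplane(b,(212,345),0)[:2],'petri',onplane(b,(285,345),0)[:2],'bluebox',onplane(b,(245,215),30)[:2])
def tri(f,p,g,q):
    A=[];B=[]
    for F,P in((f,p),(g,q)):
        d=ray(F,P);d/=np.linalg.norm(d);M=np.eye(3)-np.outer(d,d);A.append(M);B.append(M@np.array(F['position'],float))
    return np.linalg.solve(sum(A),sum(B))
for nm,p,q in[('spraytop',(273,215),(347,236)),('oiltop',(325,262),(356,223)),('insert top',(347,240),(311,228)),('redcap top',(260,118),(200,265)),('towel top',(127,133),(400,270)),('jar',(385,120),(152,203))]:
    print(nm,np.round(tri(a,p,b,q)))
```

```text
lamp [378. -29.  96.]
lamp [400. -32. 173.]
lamp [426. -37. 264.]
lamp [450. -44. 344.]
lamp [475. -49. 431.]
lampbase [363.71285265 -31.90841346] [362.72235333 -14.36972902]
towel [390.59507467 331.51419588] [386.64088236 370.70014057]
redcap [675.61960192 338.09429175]
petri [552.55397374 326.25945693]
bigbottle [849.0054058  318.34157495]
whitejar [851.67364304 176.57251262]
redcapside [675.34754225 357.37395152] petri [562.64800789 325.76836021] bluebox [738.20028534  52.3444949 ]
spraytop [504. 157. 108.]
oiltop [504.  64.  68.]
insert top [587.  84.  52.]
redcap top [680. 338. 155.]
towel top [406. 340. 221.]
jar [853. 187. 131.]
```

Request:
step_arm(
  plan=[0,0,-3.5,0,0,0,0,0,-3.5,0,0,0,0,0,-3.5,0,0,0,0,0,-3.5,0,0,0],
  hand=6,
  newtons=15,
)

```text
time_s: 1.93
ee_pos: [188.8, 542.7, 346.4]
ee_rot: [-180.0, -0.0, 160.8]
force: [0.3, 0.9, 0.6]
gripper_width: 67.5
gripper_force: 0.0
```

Request:
step_arm(
  plan=[-3.94,-0.13,0,0,0,0.0684,-3.94,-0.13,0,0,0,0.0684,-3.94,-0.13,0,0,0,0.0684,-3.94,-0.13,0,0,0,0.0684,-3.94,-0.13,0,0,0,0.0684],
)

```text
time_s: 2.35
ee_pos: [362.2, 447.4, 344.6]
ee_rot: [180.0, -0.0, 141.1]
force: [0.8, 0.5, 0.5]
gripper_width: 59.8
gripper_force: 0.0
```

Request:
step_arm(
  plan=[-3.94,-0.13,0,0,0,0.0684,-3.94,-0.13,0,0,0,0.0684,-3.94,-0.13,0,0,0,0.0684,-3.94,-0.13,0,0,0,0.0684,-3.94,-0.13,0,0,0,0.0684],
)

```text
time_s: 2.77
ee_pos: [492.0, 299.8, 344.5]
ee_rot: [180.0, -0.0, 121.4]
force: [1.1, 0.3, -0.6]
gripper_width: 60.2
gripper_force: 0.0
```

Request:
step_arm(
  plan=[-3.94,-0.13,0,0,0,0.0684,-3.94,-0.13,0,0,0,0.0684,-3.94,-0.13,0,0,0,0.0684,0,0,0,0,0,0.1,0,0,0,0,0,0.1],
)

```text
time_s: 3.18
ee_pos: [543.0, 192.6, 344.6]
ee_rot: [-180.0, 0.0, 97.9]
force: [-0.0, -0.4, 0.3]
gripper_width: 60.0
gripper_force: 0.0
```

```bash
cat >> h.py <<'E'
names='dropper_bottle oil_bottle spray_bottle red_insert blue_caddy green_caddy yellow_caddy black_caddy tape_roll'.split()
def survey(cams=('wrist',),nm=names,tag=None,k=2):
    for c in cams:
        f=viewer.grab_frame(c)
        if tag: save(f,c+tag)
        print(c,np.round(f['position']),np.round(f['attitude'],1))
        for n in nm:
            z=4 if n=='red_insert' else 0
            print(n,[(np.round(d['location']).tolist(),round(d['score'],2),np.round(onplane(f,d['location'],z)[:2],1).tolist()) for d in viewer.pinpoint(n,f)[:k]])
    return f
E
python3 -c "
from h import *
print(sensors.state()['ee_pos'],sensors.state()['ee_rot'],sensors.state()['qpos']);survey(tag='1')"
```

```text
[542.97837425 192.56057736 344.62163678] [-1.79990293e+02  5.05594371e-03  9.78857762e+01] [ 1.83845607e+01  1.55674926e+01  7.38427095e+01 -3.20265638e-03
  9.06002639e+01  1.04987516e+01]
wrist [532. 263. 524.] [165.1   0.    7.9]
dropper_bottle [([244.0, 199.0], 0.94, [431.0, 167.1]), ([356.0, 204.0], 0.2, [593.2, 181.8])]
oil_bottle [([284.0, 272.0], 0.72, [501.3, 63.0])]
spray_bottle [([290.0, 211.0], 0.89, [498.7, 158.7])]
red_insert [([342.0, 264.0], 0.63, [585.6, 89.2])]
blue_caddy [([410.0, 212.0], 0.96, [671.6, 181.7])]
green_caddy [([400.0, 271.0], 0.84, [674.8, 89.7]), ([411.0, 213.0], 0.41, [673.9, 180.1])]
yellow_caddy [([344.0, 266.0], 0.6, [589.7, 86.6])]
black_caddy [([356.0, 203.0], 0.86, [592.0, 183.0])]
tape_roll [([240.0, 263.0], 0.76, [432.5, 68.7])]
```

View pics/wrist1.png

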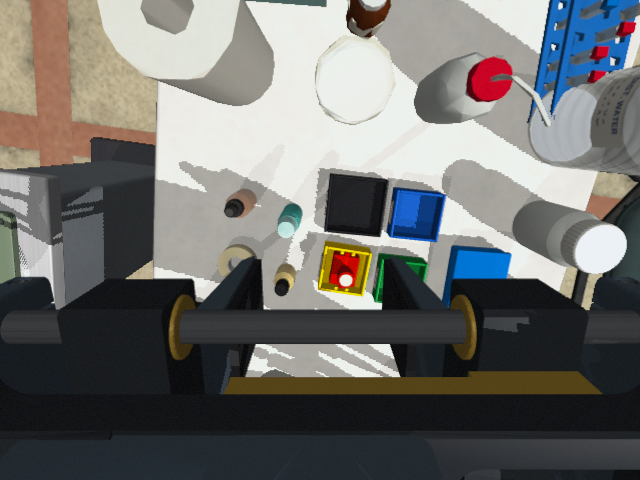

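Run:
```python
from h import *
f=viewer.grab_frame('wrist')
def blob(lo,hi,roi):
    x0,y0,x1,y1=roi;h=cv2.cvtColor(f['img'],cv2.COLOR_RGB2HSV)[y0:y1,x0:x1]
    m=cv2.inRange(h,lo,hi);n,l,s,c=cv2.connectedComponentsWithStats(m)
    i=1+np.argmax(s[1:,4]);m=(l==i).astype(np.uint8)
    p=np.argwhere(m)[:,::-1]+[x0,y0];return p.astype(np.float32),s[i,4]
for n,lo,hi,roi,z in[('yellow',(20,120,80),(35,255,255),(300,225,385,310),30),('blue',(105,120,40),(125,255,255),(380,180,450,245),30),('black',(0,0,0),(180,255,60),(318,165,392,240),18),('redknob',(0,0,190),(180,100,255),(335,268,358,292),62)]:
    try:
        p,a=blob(lo,hi,roi);w=np.array([onplane(f,q,z)[:2] for q in cv2.convexHull(p)[:,0]],np.float32)
        print(n,a,cv2.minAreaRect(w))
    except Exception as e: print(n,e)
for n,px,z in[('yellow',(345,269),30),('knob',(346,280),62),('oil cap',(282,287),72),('droppertop',(232,210),100),('spraytop',(288,224),108)]: print(n,np.round(onplane(f,px,z),1))
```

```text
yellow 1441 ((587.4521484375, 92.0919189453125), (75.28598022460938, 68.99003601074219), 88.64058685302734)
blue 2511 ((672.3711547851562, 182.99285888671875), (73.00843048095703, 69.62933349609375), 1.8187214136123657)
black 3301 ((589.4420166015625, 182.7421875), (80.9003677368164, 81.9068603515625), 2.212656021118164)
redknob 116 ((587.9014282226562, 87.64459228515625), (15.700037956237793, 16.102081298828125), 52.22700881958008)
yellow [588.6  95.   30. ]
knob [588.7  90.8  62. ]
oil cap [505.   72.2  72. ]
droppertop [436.6 172.2 100. ]
spraytop [504.5 167.  108. ]
```

Request:
step_arm(
  plan=[-1.81,0.507,3.0,0,0,0,-1.81,0.507,3.0,0,0,0,-1.81,0.507,3.0,0,0,0,-1.81,0.507,3.0,0,0,0,-1.81,0.507,3.0,0,0,0],
)

```text
time_s: 4.15
ee_pos: [580.5, 108.6, 193.6]
ee_rot: [180.0, -0.0, 98.5]
force: [-0.3, 0.4, 0.0]
gripper_width: 60.0
gripper_force: 0.0
```

Request:
step_arm(
  plan=[-1.81,0.507,3.0,0,0,0.0,0,0,3.0,0,0,0.069,0,0,0.5,0,0,0.069,0,0,0,0,0,0],
)

```text
time_s: 4.48
ee_pos: [586.4, 91.5, 126.9]
ee_rot: [-179.7, 0.0, 90.4]
force: [-0.2, -0.2, -0.5]
gripper_width: 59.9
gripper_force: 0.0
```

```bash
cat >> h.py <<'E'
def go(x,y,z,yaw=90):
    s=sensors.state();M=Rm(s['ee_rot']);d=M.T@(np.array([x,y,z])-s['ee_pos'])/10
    r=R.from_matrix(M.T@Rm([180,0,yaw])).as_rotvec()
    n=int(np.ceil(max(np.linalg.norm(d)/4.1,np.linalg.norm(r)/.12,1)))
    print('to',(x,y,z,yaw),'total',np.round(d,2),np.round(r,3),'rows',n,'each',np.round(d/n,3),np.round(r/n,4))
def st():
    s=sensors.state();print(round(s['time_s'],2),np.round(s['ee_pos'],1),np.round(s['ee_rot'],1),np.round(s['force'],1),round(s['gripper_width'],1),round(s['gripper_force'],1))
E
python3 -c "
from h import *
st();f=survey(nm=['red_insert','yellow_caddy','black_caddy'],tag='2')
# where TCP centreline projects at z=62
"
```

```text
4.48 [586.4  91.5 126.9] [-179.7    0.    90.4] [-0.2 -0.2 -0.5] 59.9 0.0
wrist [586. 163. 306.] [165.1   0.4   0.4]
red_insert [([326.0, 229.0], 0.63, [587.9, 90.4])]
yellow_caddy []
black_caddy [([330.0, 116.0], 0.77, [589.7, 182.0])]
```

View pics/wrist2.png

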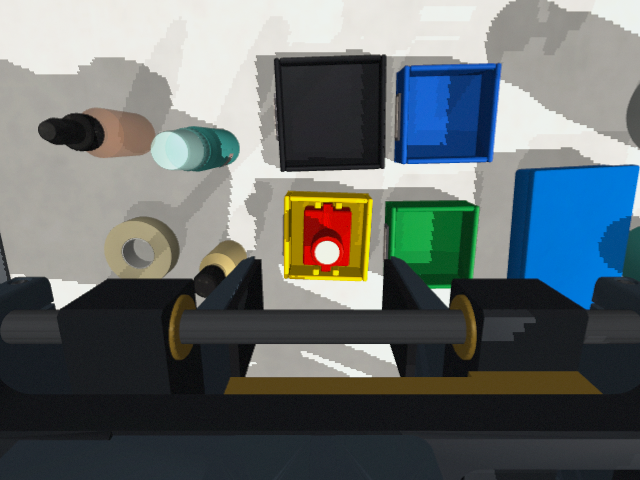

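Run:
```python
from h import *
f=viewer.grab_frame('wrist')
def quad(n,ps,z):
    w=np.array([onplane(f,p,z)[:2] for p in ps]);e=w[1]-w[0]
    print(n,np.round(w.mean(0),1),'ang',round(np.degrees(np.arctan2(e[1],e[0])),1),'sizes',np.round(np.linalg.norm(w-np.roll(w,-1,0),axis=1)))
quad('yellow',[(286,191),(372,194),(370,281),(284,279)],30)
quad('black',[(275,58),(385,54),(386,168),(280,171)],18)
quad('blue',[(397,67),(500,63),(495,161),(396,163)],30)
quad('green',[(386,201),(478,201),(476,289),(385,289)],30)
for n,px,z in[('knob',(327,252),62),('spray',(176,150),108),('oilcap',(207,282),72),('drop',(48,129),100),('tape',(141,246),18)]:print(n,np.round(onplane(f,px,z),1))
go(588,90,48)
```

```text
yellow [593.   89.3] ang -1.4 sizes [66. 72. 71. 72.]
black [594.5 182.8] ang 2.5 sizes [81. 82. 84. 82.]
blue [678.5 182.8] ang 2.7 sizes [73. 68. 75. 67.]
green [675.7  82.9] ang 0.6 sizes [71. 74. 75. 73.]
knob [591.7  87.2  62. ]
spray [508.6 158.  108. ]
oilcap [508.1  67.6  72. ]
drop [435.9 168.4 100. ]
tape [437.5  77.4  18. ]
to (588, 90, 48, 90) total [-0.25 -0.13  8.33] [ 0.003 -0.     0.01 ] rows 3 each [-0.084 -0.043  2.776] [ 0.001  -0.0002  0.0035]
```

Request:
step_arm(
  plan=[-0.45,0.27,2.0,0.003,0,0.01,0,0,2.0,0,0,0,0,0,2.0,0,0,0,0,0,1.33,0,0,0,0,0,1.0,0,0,0],
)

```text
time_s: 5.15
ee_pos: [590.6, 87.8, 46.1]
ee_rot: [-179.8, -0.0, 90.0]
force: [-0.8, -0.5, 0.6]
gripper_width: 60.2
gripper_force: 0.0
```

Request:
step_arm(
  plan=[0,0,0,0,0,0,0,0,0,0,0,0,0,0,0,0,0,0],
)

```text
time_s: 5.4
ee_pos: [591.6, 87.8, 47.8]
ee_rot: [-180.0, -0.0, 90.0]
force: [-0.8, -0.5, 0.9]
gripper_width: 60.0
gripper_force: 0.0
```

```bash
python3 -c "
from h import *
f=viewer.grab_frame('wrist');save(f,'w3');st();print(onplane(f,(327,252),62))"
```

```text
5.45 [591.7  87.8  47.8] [-180.    -0.    89.9] [-0.6  0.   0.1] 60.2 0.0
[592.98004017 108.16771805  62.        ]
```

View pics/w3.png

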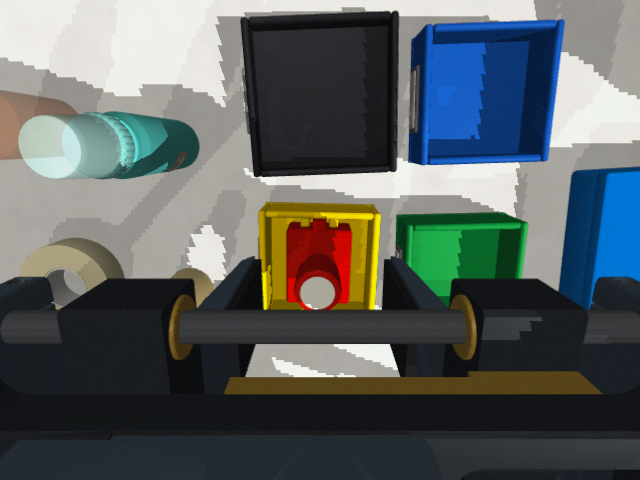

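Request:
step_arm(
  plan=[0,0,0,0,0,0,0,0,0,0,0,0,0,0,0,0,0,0,0,0,0,0,0,0,0,0,0,0,0,0],
  hand=1.5,
  newtons=12,
)

```text
time_s: 5.87
ee_pos: [590.6, 87.6, 46.6]
ee_rot: [-179.8, -0.0, 89.9]
force: [0.1, -0.6, 0.5]
gripper_width: 29.5
gripper_force: 0.0
```

Request:
step_arm(
  plan=[0,0,0,0,0,0,0,0,0,0,0,0,0,0,0,0,0,0,0,0,0,0,0,0],
)

```text
time_s: 6.2
ee_pos: [590.5, 87.5, 46.4]
ee_rot: [-179.8, -0.0, 89.9]
force: [-0.5, 0.2, 0.6]
gripper_width: 23.0
gripper_force: 12.0
```

Request:
step_arm(
  plan=[0,0,-0.7,0,0,0,0,0,-0.7,0,0,0,0,0,-0.7,0,0,0,0,0,-0.7,0,0,0,0,0,-0.7,0,0,0],
)

```text
time_s: 6.62
ee_pos: [591.0, 87.6, 82.6]
ee_rot: [-179.9, -0.0, 89.9]
force: [0.1, -1.0, 0.2]
gripper_width: 23.0
gripper_force: 12.0
```

Request:
step_arm(
  plan=[0,0,-1,0,0,0,0,0,-1,0,0,0,0,0,-1,0,0,0,0,0,0,0,0,0,0,0,0,0,0,0],
)

```text
time_s: 7.03
ee_pos: [591.3, 87.6, 112.4]
ee_rot: [-179.9, -0.0, 89.9]
force: [-0.6, -0.3, -1.2]
gripper_width: 23.1
gripper_force: 12.0
```

Run:
```python
from h import *
f=survey(nm=['red_insert','black_caddy','yellow_caddy'],tag='4');st()
g=viewer.grab_frame('scene');st();go(594,183,112)
crop=cv2.resize(g['img'][200:300,220:420],(600,300));V=np.vstack([cv2.resize(f['img'],(400,300)).repeat(1,0),crop[:,:400]])
cv2.imwrite('pics/v4.png',cv2.cvtColor(np.vstack([cv2.copyMakeBorder(cv2.resize(f['img'],(400,300)),0,0,0,200,0),crop]),cv2.COLOR_RGB2BGR))
```

```text
wrist [591. 159. 292.] [ 1.652e+02  1.000e-01 -1.000e-01]
red_insert [([320.0, 254.0], 0.91, [588.4, 68.7])]
black_caddy [([323.0, 112.0], 0.83, [590.6, 179.6]), ([318.0, 231.0], 0.31, [586.6, 87.0])]
yellow_caddy [([322.0, 233.0], 0.75, [589.8, 85.1]), ([207.0, 144.0], 0.26, [501.3, 156.6])]
7.23 [590.3  87.5 110.8] [-179.7    0.    89.9] [-0.8  0.1 -0.5] 23.2 12.0
7.28 [590.4  87.5 110.8] [-179.8    0.    89.9] [ 0.  -0.5 -0.1] 23.4 12.0
to (594, 183, 112, 90) total [ 9.55  0.35 -0.13] [-0.004  0.    -0.001] rows 3 each [ 3.184  0.117 -0.042] [-0.0015  0.     -0.0004]
```

View pics/v4.png

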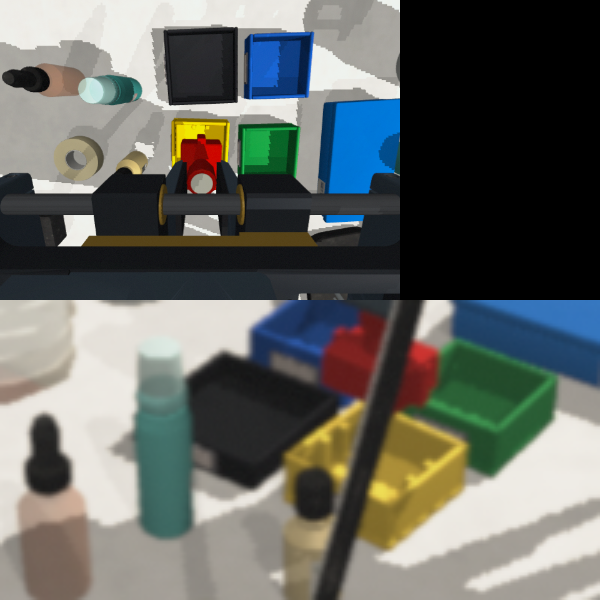

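Request:
step_arm(
  plan=[3.15,0.05,0,0,0,0,3.15,0.05,0,0,0,0,3.15,0.05,0,0,0,0,0,0,1.5,0,0,0,0,0,1.5,0,0,0],
)

```text
time_s: 7.7
ee_pos: [592.8, 184.2, 81.4]
ee_rot: [-179.9, -0.0, 90.1]
force: [-0.4, -0.3, -0.5]
gripper_width: 23.0
gripper_force: 12.0
```

Request:
step_arm(
  plan=[0,0,1.5,0,0,0,0,0,0.9,0,0,0,0,0,0.4,0,0,0,0,0,0.3,0,0,0,0,0,0,0,0,0],
)

```text
time_s: 8.12
ee_pos: [592.3, 181.9, 50.2]
ee_rot: [-179.8, 0.0, 89.9]
force: [-0.2, -0.8, -0.0]
gripper_width: 23.5
gripper_force: 12.0
```

```bash
python3 -c "
from h import *
f=viewer.grab_frame('wrist');save(f,'w5');st()"
```

```text
8.17 [592.6 182.   50.7] [-179.9   -0.    89.9] [-0.8  0.2 -0.2] 23.0 12.0
```

View pics/w5.png

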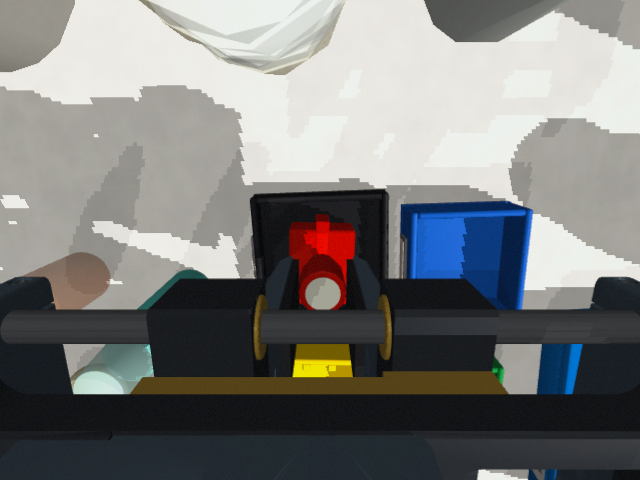

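Request:
step_arm(
  plan=[0,0,0.25,0,0,0,0,0,0,0,0,0],
)

```text
time_s: 8.33
ee_pos: [592.5, 182.0, 48.3]
ee_rot: [-179.9, -0.0, 89.9]
force: [0.0, -0.7, -0.5]
gripper_width: 23.2
gripper_force: 12.0
```

Request:
step_arm(
  plan=[0,0,0,0,0,0,0,0,0,0,0,0,0,0,0,0,0,0,0,0,0,0,0,0],
  hand=4.8,
)

```text
time_s: 8.67
ee_pos: [592.4, 182.1, 48.2]
ee_rot: [-179.9, -0.0, 89.9]
force: [0.1, -0.3, 0.3]
gripper_width: 46.4
gripper_force: 0.0
```

Request:
step_arm(
  plan=[0,0,-1.5,0,0,0,0,0,-2.5,0,0,0,0,0,-3,0,0,0,0,0,-3,0,0,0],
)

```text
time_s: 9.0
ee_pos: [592.0, 181.9, 148.7]
ee_rot: [-179.8, 0.0, 89.9]
force: [-0.9, 0.0, -1.2]
gripper_width: 48.2
gripper_force: 0.0
```

Request:
step_arm(
  plan=[-3.9,0,0,0,0,0,-3.9,0,0,0,0,0,-3.8,-1.0,0,0,0,0,0,-3.8,0,0,0,0,0,-3.8,0,0,0,0],
)

```text
time_s: 9.42
ee_pos: [506.2, 64.1, 147.9]
ee_rot: [-179.9, -0.0, 89.7]
force: [-0.9, 0.5, 0.5]
gripper_width: 47.8
gripper_force: 0.0
```

```bash
python3 -c "
from h import *
st();f=survey(nm=['red_insert','oil_bottle','black_caddy','spray_bottle','yellow_caddy'],tag='6');st()"
```

```text
9.42 [506.2  64.1 147.9] [-179.9   -0.    89.7] [-0.9  0.5  0.5] 47.8 0.0
wrist [506. 135. 327.] [165.2   0.2  -0.3]
red_insert []
oil_bottle [([322.0, 221.0], 0.93, [504.6, 64.3]), ([426.0, 81.0], 0.68, [591.9, 182.8])]
black_caddy []
spray_bottle [([318.0, 118.0], 0.7, [502.1, 153.7]), ([524.0, 81.0], 0.68, [673.5, 182.6])]
yellow_caddy [([416.0, 196.0], 0.6, [589.1, 86.9])]
9.72 [507.9  66.4 148.9] [-180.    -0.    89.9] [ 0.3 -0.3  0.2] 48.0 0.0
```

View pics/wrist6.png

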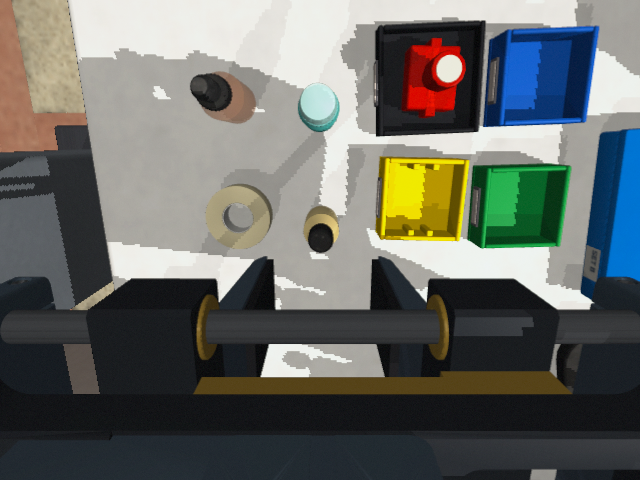

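Run:
```python
from h import *
f=viewer.grab_frame('wrist');st()
g=cv2.cvtColor(f['img'],cv2.COLOR_RGB2GRAY)[215:260,300:345];m=(g<60)
p=np.argwhere(m).mean(0);q=(300+p[1],215+p[0]);print(q,m.sum(),onplane(f,q,68))
d=viewer.pinpoint('oil_bottle',f)[0];w=onplane(f,d['location'],0);print(w);go(w[0],w[1],42)
```

```text
9.77 [508.   66.5 148.7] [-179.9   -0.    90. ] [-0.2  1.4  0.4] 48.1 0.0
(np.float64(317.620320855615), np.float64(240.32976827094473)) 561 [503.48003315  66.57350321  68.        ]
[502.18049167  64.0820408    0.        ]
to (np.float64(502.18049166753525), np.float64(64.08204080160594), 42, 90) total [-0.24 -0.56 10.65] [-0.001 -0.    -0.001] rows 3 each [-0.08  -0.186  3.549] [-0.0005 -0.0001 -0.0003]
```

Request:
step_arm(
  plan=[-0.1,-0.4,2.5,0,0,0,0,0,2.5,0,0,0,0,0,2.5,0,0,0,0,0,2.0,0,0,0,0,0,1.2,0,0,0],
)

```text
time_s: 10.23
ee_pos: [501.8, 65.3, 38.8]
ee_rot: [-179.7, 0.0, 90.0]
force: [-0.4, -0.3, -0.2]
gripper_width: 48.1
gripper_force: 0.0
```

Request:
step_arm(
  plan=[0,0,0,0,0,0,0,0,0,0,0,0,0,0,0,0,0,0,0,0,0,0,0,0,0,0,0,0,0,0],
  hand=2,
  newtons=10,
)

```text
time_s: 10.65
ee_pos: [503.1, 65.3, 42.2]
ee_rot: [-180.0, -0.0, 89.9]
force: [-0.2, 0.1, 1.2]
gripper_width: 20.5
gripper_force: 0.0
```

Request:
step_arm(
  plan=[0,0,0,0,0,0,0,0,0,0,0,0],
)

```text
time_s: 10.82
ee_pos: [502.4, 65.2, 41.8]
ee_rot: [-179.9, -0.0, 89.9]
force: [1.0, 0.2, 0.7]
gripper_width: 20.0
gripper_force: 0.0
```

Request:
step_arm(
  plan=[0,0,-1,0,0,0,0,0,-1.5,0,0,0,0,0,-1.5,0,0,0,0,0,-2,0,0,0,0,0,0,0,0,0],
)

```text
time_s: 11.23
ee_pos: [504.9, 65.5, 105.3]
ee_rot: [179.7, -0.1, 89.9]
force: [0.6, -0.3, 0.5]
gripper_width: 20.0
gripper_force: 0.0
```

```bash
python3 -c "
from h import *
st();f=survey(nm=['oil_bottle','yellow_caddy'],tag='7');st();go(592,89,102)"
```

```text
11.23 [504.9  65.5 105.3] [ 1.797e+02 -1.000e-01  8.990e+01] [ 0.6 -0.3  0.5] 20.0 0.0
wrist [503. 136. 285.] [ 1.652e+02 -3.000e-01 -1.000e-01]
oil_bottle [([322.0, 236.0], 0.73, [504.4, 62.7])]
yellow_caddy [([428.0, 208.0], 0.56, [588.4, 85.3])]
11.38 [502.   65.1 101.3] [-179.8   -0.    89.9] [-0.2  0.   0.9] 20.0 0.0
to (592, 89, 102, 90) total [ 2.4  9.  -0.1] [-0.003 -0.    -0.001] rows 3 each [ 0.8    3.    -0.033] [-0.001  -0.     -0.0004]
```

View pics/wrist7.png

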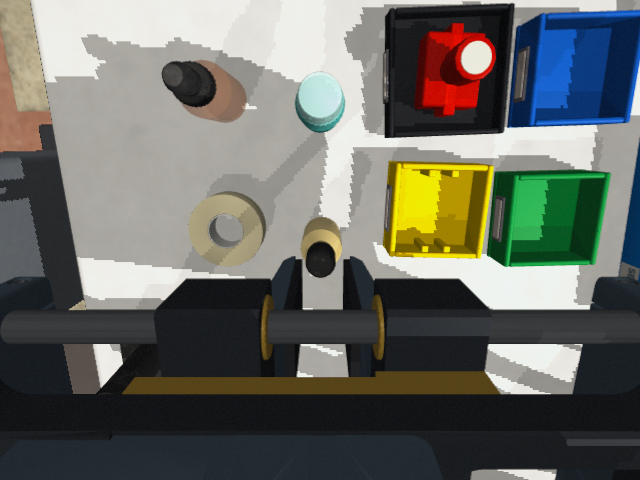

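Run:
```python
from h import *
f=viewer.grab_frame('wrist');s=viewer.grab_frame('side');a=viewer.grab_frame('scene');st()
print(onplane(f,(321,258),72),onplane(f,(322,225),45))
for F,n in((f,'w'),(s,'s'),(a,'sc')):
    print(n,[(np.round(d['location']),round(d['score'],2),np.round(onplane(F,d['location'],0),1)) for d in viewer.pinpoint('oil_bottle',F)[:2]],[(np.round(d['location']),round(d['score'],2),np.round(onplane(F,d['location'],36),1)) for d in viewer.boxes_of('oil_bottle',F)[:2]])
c1=cv2.resize(s['img'][180:280,290:420],(390,300),interpolation=2);c2=cv2.resize(a['img'][200:325,245:405],(384,300),interpolation=2)
save({'img':np.hstack([c1,c2])},'v8')
```

```text
11.53 [501.5  65.1 100.3] [-179.7    0.    89.9] [0.3 0.4 0.8] 20.3 0.0
[500.14570519  68.35200422  72.        ] [500.65425477  82.47352468  45.        ]
w [(array([324., 236.]), 0.85, array([502.3,  63.6,   0. ])), (array([563.,  72.]), 0.4, array([671.6, 182.9,   0. ]))] [(array([328., 246.]), 0.57, array([504.4,  65.6,  36. ]))]
s [(array([345., 281.]), 0.65, array([501. , 157.1,   0. ])), (array([355., 244.]), 0.58, array([503.6,  47.2,   0. ]))] [(array([358., 233.]), 0.72, array([499. ,  54.9,  36. ]))]
sc [(array([324., 296.]), 0.68, array([510.8,  68.1,   0. ]))] [(array([322., 278.]), 0.86, array([506.3,  70.1,  36. ]))]
```

View pics/v8.png

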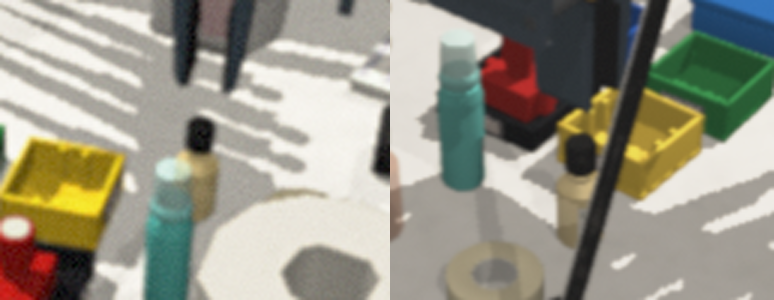

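Run:
```python
from h import *
s=viewer.grab_frame('side');a=viewer.grab_frame('scene');st()
def proj(F,P):
    M=Rm(F['attitude']);c=M.T@(np.array(P,float)-np.array(F['position'],float));u=c[:2]/c[2];u=u*(1+F['k1']*(u@u));return np.round([F['fx']*u[0]+F['cx'],F['fy']*u[1]+F['cy']])
st_=sensors.state()['ee_pos']
for F in(s,a):
    print('tip centre',proj(F,st_-[0,0,14]),'bottle base/top at 503,66',proj(F,(503,66,0)),proj(F,(503,66,72)),'knob',proj(F,(592.5,182,62)))
print('side tips->',onplane(s,(352,207),87),onplane(s,(370,210),87))
print('side cap top->',onplane(s,(357,221),72),'scene',onplane(a,(325,259),72))
```

```text
11.93 [502.2  65.1 101. ] [-179.8   -0.    89.9] [ 0.4 -0.1  0. ] 20.1 0.0
tip centre [357. 215.] bottle base/top at 503,66 [354. 250.] [356. 222.] knob [293. 256.]
tip centre [323. 251.] bottle base/top at 503,66 [322. 300.] [323. 260.] knob [298. 212.]
side tips-> [516.93540117  42.49006257  87.        ] [481.84480341  42.65316699  87.        ]
side cap top-> [501.85451376  63.93406698  72.        ] scene [505.91433896  64.84398701  72.        ]
```

Run:
```python
from h import *
def proj(F,P):
    M=Rm(F['attitude']);c=M.T@(np.array(P,float)-np.array(F['position'],float));u=c[:2]/c[2];u=u*(1+F['k1']*(u@u));return np.array([F['fx']*u[0]+F['cx'],F['fy']*u[1]+F['cy']])
e=sensors.state()['ee_pos'];out=[]
for n,(x0,y0) in(('side',(290,110)),('scene',(230,140))):
    F=viewer.grab_frame(n);I=cv2.resize(F['img'][y0:y0+150,x0:x0+130],None,fx=3,fy=3,interpolation=2)
    for P,c in((e-[0,0,14],(255,0,0)),(e-[0,16,14],(255,255,0)),(e-[0,-16,14],(0,255,0)),(e+[0,0,60],(255,0,255))):
        cv2.circle(I,tuple(int(v) for v in (proj(F,P)-[x0,y0])*3),3,c,-1)
    out.append(I)
save({'img':np.hstack(out)},'v9')
```

```text
(no output)
```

View pics/v9.png

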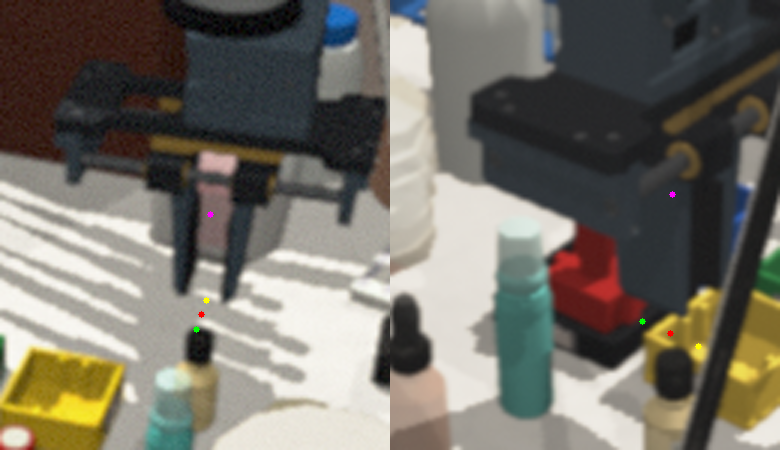

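Run:
```python
from h import *
print(env.finger_overhang);s=sensors.state();print(s['qpos'],s['ee_pos'])
f=viewer.grab_frame('wrist');print(f['position'],f['attitude'])
F=viewer.grab_frame('side')
# tip pixel rows in side (zoom 3, origin 290,110); near-bottom of fingers
for px in((290+181/3,110+294/3),(290+228/3,110+300/3)):
    d=ray(F,px);c=np.array(F['position']);
    for y in(81,65,49): t=(y-c[1])/d[1];print(y,np.round(c+t*d,1))
a=viewer.grab_frame('scene')
for px in((230+(615-390)/3,140+268/3),(230+(692-390)/3,140+308/3)):
    d=ray(a,px);c=np.array(a['position'])
    for x in(480,502,520): t=(x-c[0])/d[0];print(x,np.round(c+t*d,1))
```

```text
14.0
[6.07439111e+00 1.76129004e+01 1.07128283e+02 2.59719710e-02
 5.54342967e+01 6.12984943e+00] [502.2425859   65.14160317 101.15393725]
[502.04178119 136.28965355 280.33874084] [ 1.65153070e+02  2.06038242e-01 -7.75259250e-02]
81 [513.6  81.  111.7]
65 [516.3  65.  100.2]
49 [518.9  49.   88.7]
81 [484.7  81.  113. ]
65 [486.7  65.  101.5]
49 [488.7  49.   90. ]
480 [480.   79.3 128.7]
502 [502.   96.8 110.2]
520 [520.  111.1  95. ]
480 [480.   37.6 125.2]
502 [502.   53.2 106.6]
520 [520.   66.   91.3]
```

Request:
step_arm(
  plan=[0.1,0.1,0,0,0,0,0,0,0,0,0,0,0,0,0,0,0,0,0,0,0,0,0,0,0,0,0,0,0,0],
  hand=4.2,
)

```text
time_s: 12.6
ee_pos: [503.2, 66.2, 101.2]
ee_rot: [-179.8, -0.0, 89.9]
force: [-0.1, 0.4, 0.4]
gripper_width: 42.0
gripper_force: 0.0
```

Request:
step_arm(
  plan=[0,0,1.5,0,0,0,0,0,1.5,0,0,0,0,0,1.5,0,0,0,0,0,1.5,0,0,0,0,0,1.3,0,0,0],
)

```text
time_s: 13.02
ee_pos: [502.8, 66.1, 27.4]
ee_rot: [-179.8, -0.0, 89.9]
force: [0.3, 0.2, 0.4]
gripper_width: 42.0
gripper_force: 0.0
```

Request:
step_arm(
  plan=[0,0,0,0,0,0,0,0,0,0,0,0,0,0,0,0,0,0,0,0,0,0,0,0,0,0,0,0,0,0],
  hand=1,
)

```text
time_s: 13.43
ee_pos: [503.6, 66.2, 29.1]
ee_rot: [-179.9, -0.0, 89.9]
force: [-0.3, -0.1, -0.8]
gripper_width: 27.2
gripper_force: 10.0
```

Request:
step_arm(
  plan=[0,0,0,0,0,0,0,0,0,0,0,0],
)

```text
time_s: 13.6
ee_pos: [503.3, 66.2, 28.6]
ee_rot: [-179.9, -0.0, 89.9]
force: [-0.5, 0.0, -1.0]
gripper_width: 27.3
gripper_force: 10.0
```

Request:
step_arm(
  plan=[0,0,-1,0,0,0,0,0,-1.5,0,0,0,0,0,-1.5,0,0,0,0,0,-2,0,0,0,0,0,-1.5,0,0,0],
)

```text
time_s: 14.02
ee_pos: [503.7, 66.2, 105.3]
ee_rot: [-179.9, -0.0, 89.9]
force: [0.3, 0.4, -0.0]
gripper_width: 27.3
gripper_force: 10.0
```

Request:
step_arm(
  plan=[0.7,2.9,0,0,0,0,0.7,2.9,0,0,0,0,0.75,2.9,0,0,0,0,0,0,0,0,0,0,0,0,0,0,0,0],
)

```text
time_s: 14.43
ee_pos: [591.1, 87.8, 103.2]
ee_rot: [-179.8, -0.0, 89.9]
force: [-0.9, -0.4, -0.1]
gripper_width: 27.0
gripper_force: 10.0
```

```bash
python3 -c "
from h import *
f=viewer.grab_frame('wrist');save(f,'w10');st();go(591,87.6,33)
print(viewer.pinpoint('yellow_caddy',f)[:1])"
```

```text
14.48 [589.7  87.5 103. ] [-179.8    0.    89.9] [ 0.   0.5 -0.6] 27.0 10.0
to (591, 87.6, 33, 90) total [0.01 0.16 7.  ] [-0.004  0.    -0.001] rows 2 each [0.005 0.08  3.499] [-0.0022  0.0001 -0.0005]
[{'location': [318.5, 235.5], 'score': 0.77}]
```

View pics/w10.png

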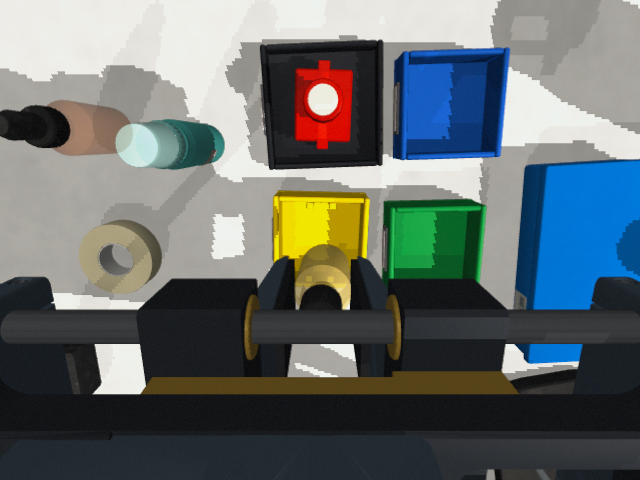

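Request:
step_arm(
  plan=[0,0.1,2,0,0,0,0,0,2,0,0,0,0,0,1.5,0,0,0,0,0,0.8,0,0,0,0,0,0.4,0,0,0],
)

```text
time_s: 14.95
ee_pos: [589.3, 87.2, 35.1]
ee_rot: [-179.7, 0.0, 89.9]
force: [-0.6, -0.1, -1.0]
gripper_width: 27.3
gripper_force: 10.0
```

Request:
step_arm(
  plan=[0,0,0.2,0,0,0,0,0,0.1,0,0,0,0,0,0,0,0,0,0,0,0,0,0,0],
)

```text
time_s: 15.28
ee_pos: [591.6, 87.6, 33.8]
ee_rot: [-179.9, -0.0, 89.9]
force: [-0.2, 0.4, -0.3]
gripper_width: 27.2
gripper_force: 10.0
```

Request:
step_arm(
  plan=[0,0,0,0,0,0,0,0,0,0,0,0,0,0,0,0,0,0],
  hand=3.5,
)

```text
time_s: 15.53
ee_pos: [591.3, 87.6, 33.3]
ee_rot: [-179.9, -0.0, 89.9]
force: [0.4, 0.2, -0.0]
gripper_width: 35.0
gripper_force: 0.0
```

Request:
step_arm(
  plan=[0,0,-1,0,0,0,0,0,-2,0,0,0,0,0,-3,0,0,0,0,0,-3,0,0,0,0,0,-3,0,0,0],
)

```text
time_s: 15.95
ee_pos: [591.2, 87.6, 155.0]
ee_rot: [-179.8, -0.0, 89.9]
force: [0.6, 1.0, 0.8]
gripper_width: 35.0
gripper_force: 0.0
```

Request:
step_arm(
  plan=[2,-3.5,0,0,0,0,2,-3.5,0,0,0,0,2,-3.5,0,0,0,0,2,-3.5,0,0,0,0,0,-1.6,0,0,0,0],
  hand=5,
)

```text
time_s: 16.37
ee_pos: [431.5, 169.7, 154.2]
ee_rot: [-179.7, -0.1, 90.1]
force: [-0.3, 0.7, -0.3]
gripper_width: 50.0
gripper_force: 0.0
```

Request:
step_arm(
  plan=[0,0,0,0,0,0,0,0,0,0,0,0],
)

```text
time_s: 16.53
ee_pos: [435.7, 168.1, 154.5]
ee_rot: [-180.0, -0.0, 90.0]
force: [0.5, -0.2, -0.2]
gripper_width: 50.2
gripper_force: 0.0
```

```bash
python3 -c "
from h import *
f=survey(nm=['dropper_bottle','spray_bottle','oil_bottle','yellow_caddy','tape_roll','blue_caddy','black_caddy','red_insert'],tag='11');st()
for d in viewer.pinpoint('dropper_bottle',f)[:1]: w=onplane(f,d['location'],0);go(w[0],w[1],40)"
```

```text
wrist [435. 239. 334.] [ 1.652e+02  1.000e-01 -0.000e+00]
dropper_bottle [([321.0, 222.0], 0.61, [433.5, 165.5])]
spray_bottle [([394.0, 231.0], 0.95, [502.2, 157.0])]
oil_bottle []
yellow_caddy []
tape_roll [([319.0, 315.0], 0.75, [431.5, 70.2])]
blue_caddy [([584.0, 205.0], 0.7, [676.8, 182.1])]
black_caddy []
red_insert [([490.0, 205.0], 0.84, [587.9, 182.7])]
16.98 [436.  167.5 153.2] [-179.8    0.    89.9] [ 0.2  0.8 -0.8] 49.8 0.0
to (np.float64(433.4718159725289), np.float64(165.5494415044751), 40, 90) total [-0.2  -0.2  11.32] [-0.003  0.    -0.002] rows 3 each [-0.066 -0.065  3.774] [-0.0011  0.     -0.0006]
```

View pics/wrist11.png

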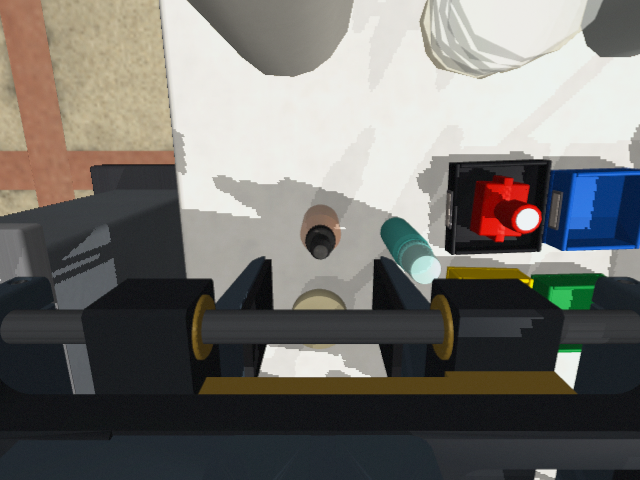

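Request:
step_arm(
  plan=[-0.5,3.4,0,0,0,0,-0.5,3.3,0,0,0,0,0,0,0,0,0,0,0,0,0,0,0,0],
)

```text
time_s: 17.37
ee_pos: [503.6, 157.3, 152.7]
ee_rot: [-179.8, 0.0, 89.9]
force: [-1.1, 0.4, 0.0]
gripper_width: 50.3
gripper_force: 0.0
```

Run:
```python
from h import *
f=viewer.grab_frame('wrist');save(f,'w12');st()
d=viewer.pinpoint('spray_bottle',f)[0];print(d,onplane(f,d['location'],0))
h=cv2.cvtColor(f['img'],cv2.COLOR_RGB2HSV);m=cv2.inRange(h,(80,30,60),(95,255,255));m[:,:250]=0;m[:,390:]=0;m[320:]=0
n,l,s,c=cv2.connectedComponentsWithStats(m);i=1+np.argmax(s[1:,4]);print(s[i],c[i])
for r in range(s[i,1],s[i,1]+s[i,3],12):
    q=np.where(l[r]==i)[0];print(r,q.min(),q.max())
```

```text
17.42 [502.3 157.4 152.6] [-179.7    0.    89.9] [-0.8 -0.1  0.3] 50.1 0.0
{'location': [320.0, 219.6], 'score': 0.62} [499.9478512  157.79038986   0.        ]
[ 305  206   37   59 1653] [322.32062916 233.99516031]
206 319 326
218 308 338
230 306 340
242 305 341
254 308 328
```

Request:
step_arm(
  plan=[0,0,2.5,0,0,0,0,0,2.5,0,0,0,0,0,2.5,0,0,0,0,0,1.8,0,0,0,0,0,1,0,0,0],
)

```text
time_s: 17.88
ee_pos: [499.5, 157.4, 48.3]
ee_rot: [-179.6, 0.1, 90.0]
force: [-0.3, -0.4, -1.1]
gripper_width: 50.1
gripper_force: 0.0
```

Request:
step_arm(
  plan=[0,0,0,0,0,0,0,0,0,0,0,0,0,0,0,0,0,0,0,0,0,0,0,0,0,0,0,0,0,0],
  hand=1,
)

```text
time_s: 18.3
ee_pos: [503.2, 158.0, 51.6]
ee_rot: [-180.0, -0.1, 89.9]
force: [-0.1, 0.6, 2.5]
gripper_width: 28.3
gripper_force: 10.0
```

Request:
step_arm(
  plan=[0,0,0,0,0,0,0,0,0,0,0,0],
)

```text
time_s: 18.47
ee_pos: [503.3, 158.0, 51.5]
ee_rot: [-180.0, -0.1, 89.9]
force: [-0.3, -0.3, 6.8]
gripper_width: 28.0
gripper_force: 10.0
```

Request:
step_arm(
  plan=[0,0,-1,0,0,0,0,0,-2,0,0,0,0,0,-2.5,0,0,0,0,0,-2.5,0,0,0,0,0,-2,0,0,0],
)

```text
time_s: 18.88
ee_pos: [502.6, 157.6, 152.4]
ee_rot: [-179.9, -0.0, 89.9]
force: [-0.0, -0.5, -0.5]
gripper_width: 27.7
gripper_force: 10.0
```

Request:
step_arm(
  plan=[-1.5,3.45,0,0,0,0,-1.5,3.45,0,0,0,0,-1.5,3.45,0,0,0,0,-1.5,3.45,0,0,0,0,-1.5,3.4,0,0,0,0],
)

```text
time_s: 19.3
ee_pos: [675.5, 81.5, 150.1]
ee_rot: [-179.8, -0.0, 89.9]
force: [0.5, 0.3, -0.9]
gripper_width: 28.0
gripper_force: 10.0
```

Request:
step_arm(
  plan=[0,0,0,0,0,0,0,0,0,0,0,0,0,0,0,0,0,0],
)

```text
time_s: 19.55
ee_pos: [673.4, 82.5, 149.3]
ee_rot: [-179.7, -0.0, 89.9]
force: [-1.3, 0.1, -0.9]
gripper_width: 27.8
gripper_force: 10.0
```

Run:
```python
from h import *
f=survey(nm=['green_caddy','blue_caddy','black_caddy','spray_bottle','oil_bottle'],tag='13',k=1);st()
save({'img':cv2.resize(np.hstack([f['img'],viewer.grab_frame('side')['img'][130:370,150:470].repeat(2,0).repeat(2,1)]),(800,300))},'v13')
```

```text
wrist [674. 154. 329.] [ 1.652e+02  3.000e-01 -1.000e-01]
green_caddy [([327.0, 223.0], 0.9, [676.0, 80.7])]
blue_caddy [([324.0, 105.0], 0.66, [673.7, 183.3])]
black_caddy []
spray_bottle [([322.0, 252.0], 0.82, [671.1, 52.8])]
oil_bottle [([233.0, 219.0], 0.64, [589.8, 84.2])]
19.85 [673.7  83.  150.3] [-179.8   -0.    90. ] [-0.7  0.1 -0.3] 28.3 10.0
```

View pics/v13.png

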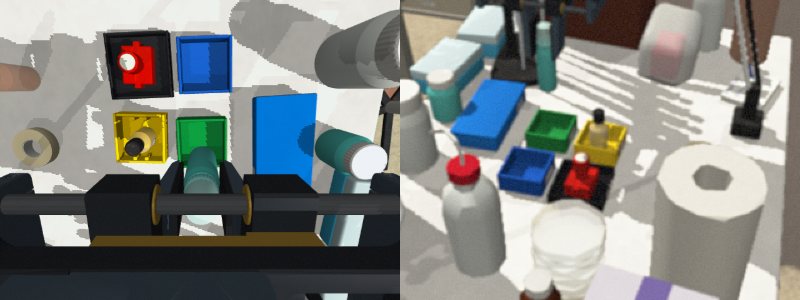

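Request:
step_arm(
  plan=[0,0,2.5,0,0,0,0,0,2.5,0,0,0,0,0,2.2,0,0,0,0,0,1.5,0,0,0,0,0,0.6,0,0,0],
)

```text
time_s: 20.32
ee_pos: [672.4, 82.5, 54.6]
ee_rot: [-179.6, 0.0, 90.0]
force: [-3.5, -0.8, 14.5]
gripper_width: 27.7
gripper_force: 10.0
```

Request:
step_arm(
  plan=[0,0,0,0,0,0,0,0,0.1,0,0,0,0,0,0.1,0,0,0,0,0,0,0,0,0],
)

```text
time_s: 20.65
ee_pos: [674.5, 82.6, 55.4]
ee_rot: [-179.9, -0.0, 89.9]
force: [0.1, -0.1, -1.3]
gripper_width: 28.3
gripper_force: 10.0
```

Request:
step_arm(
  plan=[0,0,0,0,0,0,0,0,0,0,0,0,0,0,0,0,0,0],
  hand=4.2,
)

```text
time_s: 20.9
ee_pos: [674.4, 82.5, 55.1]
ee_rot: [-179.9, -0.0, 89.9]
force: [-0.1, 0.7, 1.0]
gripper_width: 41.4
gripper_force: 0.0
```

Request:
step_arm(
  plan=[0,0,-1,0,0,0,0,0,-2,0,0,0,0,0,-3,0,0,0,0,0,-3,0,0,0,0,0,-2,0,0,0],
)

```text
time_s: 21.32
ee_pos: [675.6, 82.5, 168.9]
ee_rot: [179.9, -0.0, 89.9]
force: [1.0, 0.4, 0.9]
gripper_width: 42.2
gripper_force: 0.0
```

Request:
step_arm(
  plan=[1.7,-3.5,0,0,0,0,1.7,-3.5,0,0,0,0,1.7,-3.5,0,0,0,0,1.7,-3.5,0,0,0,0,1.5,-3.5,0,0,0,0],
  hand=5.2,
)

```text
time_s: 21.73
ee_pos: [498.0, 166.4, 166.2]
ee_rot: [-179.9, -0.0, 89.9]
force: [-0.1, 1.0, 0.3]
gripper_width: 52.0
gripper_force: 0.0
```

Request:
step_arm(
  plan=[0,-3.2,0,0,0,0,0,-3.2,0,0,0,0,0,0,0,0,0,0,0,0,0,0,0,0,0,0,0,0,0,0],
)

```text
time_s: 22.15
ee_pos: [436.8, 166.1, 166.5]
ee_rot: [180.0, -0.1, 89.9]
force: [0.9, 0.5, -1.0]
gripper_width: 51.9
gripper_force: 0.0
```

Run:
```python
from h import *
survey(('wrist','side'),nm=['dropper_bottle','spray_bottle','green_caddy','oil_bottle','tape_roll'],k=2);st()
f=viewer.grab_frame('wrist')
for d in viewer.pinpoint('dropper_bottle',f)[:1]:
    w=onplane(f,d['location'],0);go(round(w[0],1),round(w[1],1),36)
g=cv2.cvtColor(f['img'],cv2.COLOR_RGB2GRAY)[215:275,290:355];p=np.argwhere(g<60);print(len(p),p.mean(0)+[215,290])
```

```text
wrist [436. 237. 346.] [ 1.652e+02  0.000e+00 -1.000e-01]
dropper_bottle [([317.0, 218.0], 0.67, [431.1, 165.8])]
spray_bottle [([557.0, 302.0], 0.67, [676.5, 77.3])]
green_caddy [([556.0, 295.0], 0.78, [674.7, 84.5])]
oil_bottle []
tape_roll [([319.0, 307.0], 0.74, [432.7, 72.0])]
side [398. 767. 605.] [-129.6   -0.7 -164.9]
dropper_bottle []
spray_bottle [([271.0, 240.0], 0.9, [673.3, 80.3]), ([294.0, 281.0], 0.5, [592.1, 182.0])]
green_caddy [([268.0, 238.0], 0.79, [680.8, 78.1])]
oil_bottle [([309.0, 246.0], 0.69, [592.2, 78.3])]
tape_roll [([391.0, 256.0], 0.52, [428.1, 62.4])]
22.75 [435.6 165.7 165.3] [-179.8   -0.    89.9] [ 1.  -0.2  0.6] 51.9 0.0
to (np.float64(433.1), np.float64(164.9), 36, 90) total [-0.08 -0.21 12.94] [-0.003 -0.    -0.001] rows 4 each [-0.021 -0.052  3.235] [-0.0007 -0.     -0.0003]
568 [231.84683099 320.28697183]
```

Request:
step_arm(
  plan=[0,-0.15,3,0,0,0,0,0,3,0,0,0,0,0,3,0,0,0,0,0,2.5,0,0,0,0,0,1.3,0,0,0],
)

```text
time_s: 23.27
ee_pos: [431.8, 165.1, 34.8]
ee_rot: [-179.6, 0.1, 89.9]
force: [0.6, 0.0, -0.2]
gripper_width: 52.2
gripper_force: 0.0
```

Request:
step_arm(
  plan=[0,0,0,0,0,0,0,0,0,0,0,0,0,0,0,0,0,0],
)

```text
time_s: 23.52
ee_pos: [434.6, 166.1, 38.4]
ee_rot: [-179.9, -0.0, 89.9]
force: [0.2, 1.0, 0.5]
gripper_width: 52.1
gripper_force: 0.0
```

Request:
step_arm(
  plan=[0,0,0,0,0,0,0,0,0,0,0,0,0,0,0,0,0,0,0,0,0,0,0,0,0,0,0,0,0,0],
  hand=1,
)

```text
time_s: 23.93
ee_pos: [434.1, 165.9, 38.1]
ee_rot: [-179.9, -0.0, 89.9]
force: [-0.5, 0.0, 3.4]
gripper_width: 31.6
gripper_force: 10.0
```

Request:
step_arm(
  plan=[0,0,0,0,0,0,0,0,0,0,0,0,0,0,0,0,0,0],
)

```text
time_s: 24.18
ee_pos: [434.1, 165.9, 38.0]
ee_rot: [-179.9, -0.0, 89.9]
force: [-0.2, -0.3, 5.7]
gripper_width: 31.4
gripper_force: 10.0
```

Request:
step_arm(
  plan=[0,0,-1,0,0,0,0,0,-2,0,0,0,0,0,-2.5,0,0,0,0,0,-2.5,0,0,0,0,0,-2.5,0,0,0],
)

```text
time_s: 24.6
ee_pos: [433.5, 165.5, 143.1]
ee_rot: [-179.8, 0.0, 89.9]
force: [0.3, 0.9, 0.0]
gripper_width: 31.3
gripper_force: 10.0
```

Request:
step_arm(
  plan=[0.3,3.45,0,0,0,0,0.3,3.45,0,0,0,0,0.3,3.45,0,0,0,0,0.3,3.45,0,0,0,0,0.3,3.45,0,0,0,0],
)

```text
time_s: 25.02
ee_pos: [607.7, 180.5, 141.4]
ee_rot: [-179.8, 0.0, 89.9]
force: [-1.0, -0.3, 0.5]
gripper_width: 31.6
gripper_force: 10.0
```

Request:
step_arm(
  plan=[0.1,3.45,0,0,0,0,0,3.45,0,0,0,0,0,0,0,0,0,0,0,0,0,0,0,0,0,0,0,0,0,0],
)

```text
time_s: 25.43
ee_pos: [674.5, 181.2, 140.6]
ee_rot: [-179.7, 0.0, 89.9]
force: [-0.2, 0.1, -0.5]
gripper_width: 31.1
gripper_force: 10.0
```

Run:
```python
from h import *
survey(('wrist','side','scene'),nm=['blue_caddy','dropper_bottle'],k=1);st();go(675.5,182,43.5)
```

```text
wrist [675. 252. 320.] [ 1.651e+02  4.000e-01 -1.000e-01]
blue_caddy [([323.0, 221.0], 0.75, [673.6, 182.6])]
dropper_bottle [([322.0, 259.0], 0.8, [672.4, 147.1])]
side [398. 767. 605.] [-129.6   -0.7 -164.9]
blue_caddy [([252.0, 274.0], 0.74, [674.9, 184.5])]
dropper_bottle [([252.0, 228.0], 0.77, [725.8, 53.0])]
scene [  -9. -308.  540.] [-1.243e+02 -1.000e-01 -5.210e+01]
blue_caddy [([329.0, 222.0], 0.91, [676.9, 181.3])]
dropper_bottle [([333.0, 171.0], 0.94, [838.1, 290.2])]
25.88 [675.2 181.5 142.1] [-179.9   -0.    89.9] [-0.9  0.3  0.9] 31.2 10.0
to (675.5, 182, 43.5, 90) total [0.04 0.05 9.86] [-0.003 -0.    -0.001] rows 3 each [0.015 0.017 3.287] [-0.0009 -0.0001 -0.0003]
```

Request:
step_arm(
  plan=[0,0,3,0,0,0,0,0,3,0,0,0,0,0,2,0,0,0,0,0,1,0,0,0,0,0,0.4,0,0,0],
)

```text
time_s: 26.3
ee_pos: [674.1, 181.2, 45.7]
ee_rot: [-179.6, 0.0, 89.9]
force: [-0.1, -0.7, -1.0]
gripper_width: 31.3
gripper_force: 10.0
```

Request:
step_arm(
  plan=[0,0,0.2,0,0,0,0,0,0.15,0,0,0,0,0,0.1,0,0,0,0,0,0,0,0,0,0,0,0,0,0,0],
)

```text
time_s: 26.72
ee_pos: [675.8, 181.6, 44.3]
ee_rot: [-179.9, -0.0, 89.9]
force: [0.0, -0.0, 0.0]
gripper_width: 31.5
gripper_force: 10.0
```

Request:
step_arm(
  plan=[0,0,0.1,0,0,0,0,0,0.1,0,0,0,0,0,0,0,0,0],
)

```text
time_s: 26.97
ee_pos: [675.6, 181.5, 42.1]
ee_rot: [-179.9, -0.0, 89.9]
force: [-0.7, -0.7, 3.1]
gripper_width: 31.1
gripper_force: 10.0
```

Request:
step_arm(
  plan=[0,0,0,0,0,0,0,0,0,0,0,0,0,0,0,0,0,0,0,0,0,0,0,0],
  hand=4.6,
)

```text
time_s: 27.3
ee_pos: [675.1, 181.4, 40.9]
ee_rot: [-179.8, 0.0, 89.9]
force: [0.2, -0.6, 0.1]
gripper_width: 45.8
gripper_force: 0.0
```

Request:
step_arm(
  plan=[0,0,-1,0,0,0,0,0,-2,0,0,0,0,0,-3,0,0,0,0,0,-3.5,0,0,0,0,0,-3.5,0,0,0],
)

```text
time_s: 27.72
ee_pos: [675.2, 181.3, 172.8]
ee_rot: [-179.8, 0.0, 89.9]
force: [0.9, 0.1, 0.0]
gripper_width: 46.1
gripper_force: 0.0
```

Request:
step_arm(
  plan=[0,-3.5,-2,0,0,0,0,-3.5,-2,0,0,0,0,-3.5,-2,0,0,0,0,0,0,0,0,0,0,0,0,0,0,0],
)

```text
time_s: 28.13
ee_pos: [570.5, 181.9, 234.5]
ee_rot: [179.9, -0.1, 90.0]
force: [0.8, 0.1, -0.5]
gripper_width: 46.0
gripper_force: 0.0
```

Run:
```python
from h import *
survey(('wrist','side','scene'),k=1);st()
```

```text
wrist [569. 253. 414.] [ 1.652e+02 -1.000e-01 -0.000e+00]
dropper_bottle [([412.0, 207.0], 0.84, [672.6, 179.5])]
oil_bottle [([340.0, 281.0], 0.65, [591.2, 89.1])]
spray_bottle [([407.0, 288.0], 0.55, [673.1, 79.8])]
red_insert [([341.0, 204.0], 0.83, [590.9, 183.8])]
blue_caddy [([410.0, 207.0], 0.59, [670.2, 179.5])]
green_caddy [([410.0, 285.0], 0.73, [676.1, 84.4])]
yellow_caddy [([337.0, 282.0], 0.72, [588.0, 87.8])]
black_caddy []
tape_roll [([210.0, 293.0], 0.73, [433.0, 73.5])]
side [398. 767. 605.] [-129.6   -0.7 -164.9]
dropper_bottle [([250.0, 272.0], 0.9, [679.0, 180.6])]
oil_bottle [([311.0, 243.0], 0.96, [591.0, 68.5])]
spray_bottle [([269.0, 238.0], 0.61, [678.7, 74.8])]
red_insert [([294.0, 282.0], 0.74, [590.3, 188.1])]
blue_caddy [([252.0, 274.0], 0.9, [673.4, 185.8])]
green_caddy [([270.0, 237.0], 0.85, [678.0, 70.8])]
yellow_caddy [([309.0, 248.0], 0.59, [590.6, 83.0])]
black_caddy [([297.0, 280.0], 0.87, [586.9, 177.5])]
tape_roll [([393.0, 254.0], 0.63, [425.6, 56.1])]
scene [  -9. -308.  540.] [-1.243e+02 -1.000e-01 -5.210e+01]
dropper_bottle [([331.0, 221.0], 0.73, [682.7, 180.8])]
oil_bottle [([348.0, 260.0], 0.63, [604.6, 90.6])]
spray_bottle [([376.0, 240.0], 0.96, [681.0, 86.4])]
red_insert [([296.0, 241.0], 0.78, [591.0, 186.6])]
blue_caddy [([328.0, 221.0], 0.89, [678.0, 184.1])]
green_caddy [([377.0, 243.0], 0.57, [674.3, 80.2])]
yellow_caddy [([342.0, 263.0], 0.83, [592.6, 94.0])]
black_caddy [([298.0, 243.0], 0.77, [593.2, 185.2])]
tape_roll [([289.0, 321.0], 0.93, [438.2, 74.8])]
29.63 [570.8 181.6 231.5] [-179.8   -0.    89.9] [ 0.1 -0.1 -0.4] 45.6 0.0
```

Run:
```python
from h import *
F=[viewer.grab_frame(c) for c in('side','scene','wrist')]
for n in('spray_bottle','dropper_bottle','oil_bottle'):
    A=0;B=0;L=[]
    for f in F:
        b=viewer.boxes_of(n,f)
        if not b: continue
        d=ray(f,b[0]['location']);d/=np.linalg.norm(d);M=np.eye(3)-np.outer(d,d);A=A+M;B=B+M@np.array(f['position'],float);L.append((round(b[0]['score'],2),np.round(onplane(f,b[0]['location'],{'s':62,'d':54,'o':45}[n[0]])[:2])))
    print(n,np.round(np.linalg.solve(A,B),1),L)
```

```text
spray_bottle [671.3  92.4  57.5] [(0.78, array([670.,  86.])), (0.63, array([669.,  82.])), (0.68, array([667., 109.]))]
dropper_bottle [674.7 182.4  49.4] [(0.68, array([671., 191.])), (0.94, array([674., 179.])), (0.64, array([671., 183.]))]
oil_bottle [591.9  79.5  34. ] [(0.76, array([589.,  85.])), (0.72, array([578.,  68.])), (0.85, array([591.,  91.]))]
```

```bash
python3 -c "
from h import *
print(env.job_done())"
```

```text
the job is handed in; nothing more can be done
None
```

I handed the job in at about 30 s of the 126 s limit: in the last camera readings the dropper is in blue, the spray in green, the oil in yellow and the red insert in black, each within a few mm to about 15 mm of its caddy's middle, with the tape unmoved; I had no picture views left to check that the dropper and spray stand upright, and no verdict was shown.

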